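Zero the torque gauge, then open the push-and-turn cap and hold it up

TASK

Prepare and do the opening test of the safety cap: first turn the knob of the torque gauge until its pointer stands on the broad zero mark, and leave it there. Then press the push-and-turn cap of the clamped bottle down, twist it anticlockwise (seen from above) until it comes free, and lift it off. Finish while still holding the cap in the gripper, level and straight above the open neck with a gap of about 5 to 10 cm, and do not disturb the other things on the bench.

Things in the scene. Friction and masses are not known exactly. Their poses are not given: they have to be found in the camera images.
- gauge: Torque gauge, fixed: grey box 150 x 150 x 58 mm with a round black dial facing up on it (metal rim 130 mm across, top 66 mm above the bench). Origin at the centre of its underside on the bench, z up. The broad white zero mark lies along the gauge's +x, 41 to 54 mm from the dial's centre; the other marks are thin and 15 degrees apart.
- zero_knob_grip (a point): Point on the knob's axis at gripping height, 93 mm above the bench. Black upright bar grip 44 mm long (along this point's x), 14 mm thick (its y), 34 mm high, top 105 mm above the bench, on a disc 48 mm across with its top 71 mm above the bench. The axes turn with the knob, z up; a white pointer runs along +x to 47 mm from the axis, just above the dial.
- zero_knob (a joint): Angle of the gauge's knob and pointer, rad: 0 when the pointer is on the zero mark, growing clockwise seen from above. It starts 0.4 to 1.4 rad clockwise of zero, turns freely through zero (stops at +-2.6) against about 0.06 N m of friction and stays where it is left.
- stand: Bottle stand, fixed: grey base 140 x 140 x 22 mm, steel head 116 mm across up to 45 mm, four rubber pins up to 75 mm and, clamped immovably between them, an upright white bottle 68 mm across (straight side up to 110 mm above the bench, shoulder running in to a 32 mm neck at 132 mm). Origin at the centre of its underside on the bench, under the bottle's axis, z up.
- neck_top (a point): Centre of the top of the bottle's neck, 165 mm above the bench, z up; inside the cap while that is on. A sprung plug, 20 mm across, in the neck pushes the cap up with 6 N at rest and 12 N when fully down; it stands 10 mm out of the open neck. Three collar notches on the neck hold three lugs inside the cap.
- cap: Push-and-turn cap, loose: grey, round, ribbed, 53 mm across, 36 mm high, 28-56 g. Origin at the centre of its underside, z up. Fitted, its underside is 155 mm and its top 191 mm above the bench. Push it down over 3.5 mm (stop at 6) and, keeping it down, turn it anticlockwise from above: free from 35 degrees, stop at 85, so turn 60; then it lifts straight off. Clockwise is blocked.
- speedometer: Bystander, loose: a round vehicle instrument lying face up, 92 mm across, 60 mm high. Origin at the centre of its underside.
- sprocket: Bystander, loose: a dark steel sprocket lying flat, 94 mm across, 18 mm high at the hub. Origin at the centre of its underside.
- screwdriver: Bystander, loose: a black-handled screwdriver, about 200 mm long and under 40 mm high, lying on the bench along its x, handle to -x.
- tin: Bystander, loose: a plain metal tin 60 mm across, 75 mm high, standing. Origin at the centre of its underside.
There are look-alikes about, which are no part of the job. Leave any orange look-alike of the gauge alone.

How it is judged (in metres and radians):
On the way, in this order (a step that is already met when the one before it is completed fails the run):
1. the gauge's pointer is set on the zero mark (within 0.12 rad) (value of joint zero_knob between -0.12 and 0.12 rad), for 0.3 s.
2. the cap is pressed down on the bottle by at least 2.5 mm (z of cap in the frame of neck_top below -0.0125 m and horizontal distance between cap and neck_top below 0.005 m), for 0.1 s.
At the end, for the whole second after the job is handed in: The pointer is still within 0.12 rad of zero; the cap is held by the fingers (over 1 N), at rest (under 20 mm/s), level within 0.3 rad, its underside 30 to 150 mm above the top of the neck and its centre within 30 mm of the bottle's axis, touching neither bottle nor stand (all of step 1 and z of cap in the frame of neck_top between 0.03 and 0.15 m and horizontal distance between cap and neck_top below 0.03 m and angle between cap's own z axis and vertical below 0.3 rad and contact force between cap and the fingers above 1 N and contact force between cap and stand below 0.05 N and linear speed of cap below 0.02 m/s); the arm keeps its last pose, push and grip.
It fails at once if the speedometer is moved by more than 30 mm (distance of speedometer from where it was at the start of the episode above 0.03 m).
It fails at once if the sprocket is moved by more than 30 mm (distance of sprocket from where it was at the start of the episode above 0.03 m).
It fails at once if the screwdriver is moved by more than 30 mm (distance of screwdriver from where it was at the start of the episode above 0.03 m).
It fails at once if the tin is moved by more than 30 mm (distance of tin from where it was at the start of the episode above 0.03 m).
It also fails if it takes over 51 s, if anything falls off the work surface, if the arm or the gripper's body presses on something with over 40 N, if the wrist force passes 120 N, or if a joint passes its speed limit or range.

ROBOT

A 6-joint arm with a two-finger parallel gripper is mounted at the origin on the work surface. World frame = base frame: x ahead of the robot, y to its left, z up, the work surface at z = 0. Lengths are in mm, angles in rad, forces in N, time in s.
With the tool pointing down it reaches from about 275 to 825 mm from the base axis. Payload 5.2 kg.
Tool frame: the origin (TCP) lies at the very end of the fingers, on their centre line; the grasp point (between the pads) lies 19 mm behind it; z points along the fingers, y is the direction in which the jaws open and shut (so a half turn about z gives the same grasp; the last joint's range is limited). The gripper opens to 93 mm and grips with 3 to 60 N. Pads are 15 mm wide; open, the fingers measure 128 mm over their backs; the gripper's body (75 mm by 188 mm) begins 65 mm behind the grasp point.
Start: joints at [-1.507, 0.259, 1.535, -0, 1.348, -0.203], TCP at [145.026, -530.539, 188.053] pointing down, gripper open.
Joint ranges: [-3.14, 3.14], [-0.91, 2.08], [0.19, 2.58], [-1.22, 4.36], [0.22, 2.71], [-3.12, 3.12]. Speed limits (rad/s): [2.57, 2.57, 3.14, 3.14, 3.14, 3.14].

INTERFACE

Orientations are given as [roll, pitch, yaw] about the fixed x, y, z axes, in that order (R = Rz(yaw) Ry(pitch) Rx(roll)).
In Python, from bench import robot gives the robot as it stands. The module is installed in compiled form; this text tells all that it offers. Calls block until the motion is done:
- robot.move_ptp(position, orientation): joint-space move of the TCP to a pose.
- robot.move_linear(position, ori=None, speed=150, f_stop=None): straight line of the TCP; ori=None keeps the orientation; speed is the mean speed in mm/s. With f_stop (N) it stops when the force on the tool has changed by that much, and returns True; else False.
- robot.move_j(angles): joint-space move.
- robot.move_gripper(opening): opening from 0.0 (shut) to 1.0 (fully open); the grip force is fixed at half the most; returns when the fingers have stopped.
- robot.sleep(seconds).
- robot.inverse_kinematics(position, orientation): joint angles nearest the present ones, or None.
- robot.get_image(name): name is "scene" or "top" or "wrist"; returns a dict with "img" (384x512x3 uint8, blue, green, red), "fovy" (degrees; the focal length in pixels is half the picture's height over the tangent of half this angle, whatever the lens; pixels are square), "cx", "cy" (the principal point, pixels), "eye" and "orientation" of the camera in the world. Camera axes: x right, y down, z forward; pixel columns grow to the right and rows downward; lengths in mm; the calibration is good to about 2 mm. A picture is of the moment at which its call begins. There is no depth.
A pose or a line that the arm cannot do raises robot.MotionError and nothing moves.
- robot.hand_in(): hands the job in, once; it reports no verdict.
Readings, each from a call of its own:
- robot.current_t(): time.
- robot.current_qpos(): joint angles.
- robot.current_joint_vel(): joint speeds.
- robot.current_joint_efforts(): joint torques, N m.
- robot.current_tcp_pos(): TCP position.
- robot.current_eef_rot(): TCP orientation.
- robot.current_contact_force(): force on the tool from outside, world axes, zero at the start.
- robot.current_ft_torque(): the same for the moment, N m.
- robot.current_gripper_width(): opening from 0.0 (shut) to 1.0 (fully open).
Only numpy, scipy, OpenCV 4.12 (cv2) and the standard library are available. Lean on these libraries where they do the work, as an engineer would, in place of code of your own. Each camera call takes 0.05 s, during which the arm holds its last target. There are 200 camera calls.

## Working session

There is one attempt and no reset: what is moved stays moved. The work goes in short steps, each a Python script; the robot and the scene stay as the last script left them, time stands still between calls to the robot, and variables do not carry over. Pictures are saved under pics/ and viewed, about 8 in all and at most 12, crops included, and the job is handed in when it is done.

```bash
mkdir -p pics; cat > h.py <<'E'
import numpy as np, cv2
from scipy.spatial.transform import Rotation as R
from bench import robot
def shot(name,fn=None):
    d=robot.get_image(name)
    if fn: cv2.imwrite('pics/'+fn,d['img'])
    return d
def rot(d):
    o=np.array(d['orientation'],float)
    return o if o.shape==(3,3) else R.from_euler('xyz',o).as_matrix()
def ray(d,u,v,z):
    f=d['img'].shape[0]/2/np.tan(np.radians(d['fovy'])/2)
    w=rot(d)@np.array([(u-d['cx'])/f,(v-d['cy'])/f,1.]); e=np.array(d['eye'],float)
    return e+w*(z-e[2])/w[2]
def proj(d,p):
    f=d['img'].shape[0]/2/np.tan(np.radians(d['fovy'])/2)
    c=rot(d).T@(np.array(p,float)-np.array(d['eye'])); return f*c[0]/c[2]+d['cx'],f*c[1]/c[2]+d['cy']
E
python3 - <<'E'
from h import *
ims=[]
for n in("top","scene"):
    d=shot(n,n+'1.png');print(n,d['fovy'],d['cx'],d['cy'],d['eye'],d['orientation']);ims.append(d['img'])
print(robot.current_t(),robot.current_eef_rot())
E
```

```text
top 55.60394353516033 260.0335093280134 194.3009656829753 [ 322.07454711   56.84633753 1471.73526948] [-2.97237669  0.00299928 -1.58648072]
scene 48.99650937094492 262.108544303695 194.25672677748784 [1559.57628616  393.35712754 1054.79450979] [-2.29362061  0.01333045  1.87152575]
0.1 [-3.14005201e+00 -2.89735619e-04  2.66794893e-01]
```

View pics/top1.png

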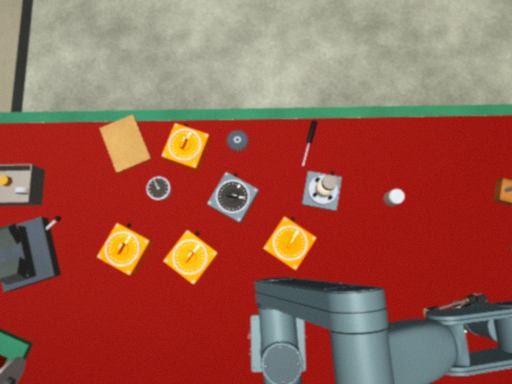

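View pics/scene1.png

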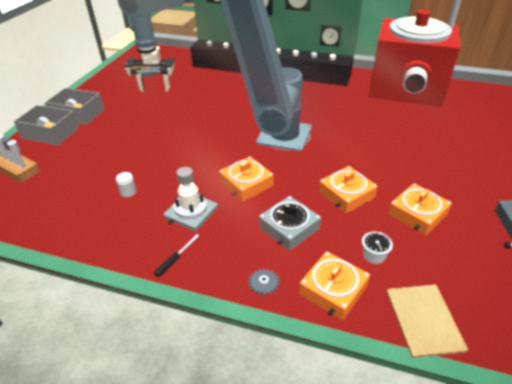

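The top view shows the grey gauge at about (235,196), the stand with its cap at about (323,186) and the tin at (395,197). The orange look-alikes are around the gauge. Next I get coarse positions and look from above the gauge.

```bash
python3 - <<'E'
from h import *
d=shot("top")
g=ray(d,235,196,66);c=ray(d,325,183,191);s=ray(d,322,190,22)
print(g,c,s,ray(d,305,160,20),ray(d,395,197,75))
p=robot.current_tcp_pos();robot.move_linear([p[0],p[1],330])
robot.move_ptp([g[0]-40,g[1],330],[np.pi,0,0.27])
w=shot("wrist","w1.png");print(w['fovy'],w['cx'],w['cy'],w['eye'],w['orientation'],robot.current_tcp_pos(),robot.current_eef_rot(),robot.current_t())
print(proj(w,g))
E
```

```text
[557.12291211 155.37446638  66.        ] [ 578.24902634 -176.28369102  191.        ] [ 583.38850894 -193.59912182   22.        ] [ 710.12496456 -129.68730326   20.        ] [ 541.62932224 -466.43043635   75.        ]
64.85698005224481 254.2304151283942 194.44417786291464 [585.73017173 173.16372537 525.04274435] [ 2.88208059e+00 -3.40725535e-04 -1.30190035e+00] [517.40098554 154.57733563 329.91974501] [3.14142813e+00 1.09356969e-04 2.68691745e-01] 4.05
(np.float64(260.5115366829161), np.float64(136.55698565299934))
```

View pics/w1.png

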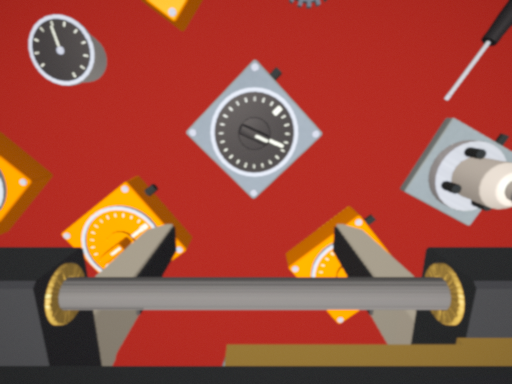

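The wrist view shows the dial centred at about (254,132), the broad zero mark at about (277,111) and the pointer running to about (283,146). I measure these by masks.

```bash
cat >> h.py <<'E'
def gauge(w,guess):
    """dial centre, zero angle, pointer angle (world, rad) from a wrist picture"""
    f=w['img'].shape[0]/2/np.tan(np.radians(w['fovy'])/2)
    # orthographic view of the dial plane: 0.4 mm/px, image x = world x, image y = world y
    N=400; k=.4; q=np.array([[-60,-60],[60,-60],[60,60],[-60,60]],float)+guess[:2]
    def warp(c,z):
        q=np.array([[-80,-80],[80,-80],[80,80],[-80,80]],float)+c[:2]
        src=np.float32([proj(w,[x,y,z]) for x,y in q]); dst=np.float32([[0,0],[N,0],[N,N],[0,N]])
        return cv2.warpPerspective(w['img'],cv2.getPerspectiveTransform(src,dst),(N,N))
    c=np.array(guess[:2],float)
    for _ in range(3):
        im=warp(c,66); g=im.max(2)
        m=cv2.morphologyEx((g<95).astype(np.uint8),cv2.MORPH_CLOSE,np.ones((25,25)))
        cs=cv2.findContours(m,cv2.RETR_EXTERNAL,cv2.CHAIN_APPROX_NONE)[0]
        b=min((x for x in cs if cv2.contourArea(x)>15000),key=lambda x:np.hypot(*(np.array(cv2.minEnclosingCircle(x)[0])-200)))
        (ex,ey),ax,_a=cv2.fitEllipse(b); c=c+(np.array([ex,ey])-200)*k
    im=warp(c,66); g=im.min(2); return c,np.array(ax)*k,im,g
E
python3 - <<'E'
from h import *
w=shot("wrist");c,ax,im,g=gauge(w,[557,155]);print(c,ax)
n,l,st,ce=cv2.connectedComponentsWithStats((g>130).astype(np.uint8))
for i in range(1,n):
    if st[i,4]>60:
        v=(ce[i]-200)*.4; print(st[i],v.round(1),np.hypot(*v).round(1),np.degrees(np.arctan2(v[1],v[0])).round(1))
cv2.imwrite('pics/g1.png',im)
E
```

```text
[548.33060303 156.19599609] [ 77.74613037 111.84044189]
[    0     0   400   400 52018] [4.1 0.2] 4.1 2.6
[ 189   93   46  130 2595] [  6.  -19.1] 20.0 -72.6
[253  97  14  20 216] [ 23.8 -37.5] 44.4 -57.6
[158 109  16  20 235] [-13.8 -32.6] 35.4 -112.9
[282 108  16  21 237] [ 35.8 -32.8] 48.5 -42.5
[132 129  16  18 214] [-24.1 -24.9] 34.7 -134.1
[307 129  17  19 220] [ 46.  -24.8] 52.2 -28.3
[ 309  147   42   39 1068] [ 51.7 -13.6] 53.4 -14.7
[112 157  18  15 195] [-31.7 -14.4] 34.8 -155.5
[338 185  20  16 245] [58.9 -2.9] 59.0 -2.8
[100 187  18  14 189] [-36.6  -2.6] 36.7 -176.0
[341 218  22  15 266] [60.6 10. ] 61.4 9.3
[ 95 220  21  13 225] [-38.2  10.3] 39.5 164.8
[100 251  19  15 217] [-36.2  23. ] 42.9 147.5
[338 250  19  15 224] [58.9 22.8] 63.1 21.1
[325 278  20  18 272] [53.9 34.6] 64.0 32.7
[112 280  20  17 249] [-31.6  35.1] 47.2 132.0
[307 303  18  20 264] [46.2 45. ] 64.5 44.2
[132 305  18  17 224] [-23.7  45.3] 51.1 117.7
[281 321  19  23 301] [36.  52.8] 63.9 55.7
[159 324  16  19 211] [-13.4  53.1] 54.8 104.2
[189 335  15  21 214] [-1.7 57.9] 58.0 91.7
[253 334  16  23 287] [24.2 58. ] 62.8 67.4
[222 338  14  21 238] [11.4 59.3] 60.3 79.1
```

View pics/g1.png

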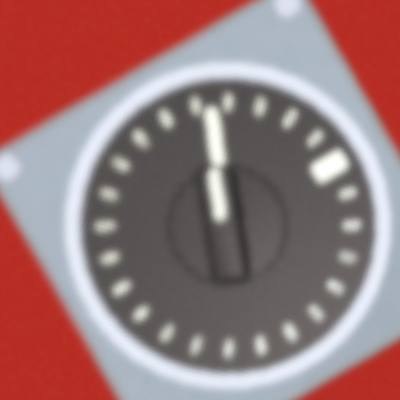

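The dial is off the guess, so I refine the centre by fitting an ellipse to the tick centroids (expected radius about 49 mm). Then I take the pointer angle from the white pixels beyond the disc and grip the knob.

```bash
cat >> h.py <<'E'
def gauge2(w,c,show=None):
    """dial centre by tick ring, zero and pointer angle; c = rough centre"""
    c=np.array(c[:2],float)
    for _ in range(2):
        q=np.array([[-80,-80],[80,-80],[80,80],[-80,80]])+c
        src=np.float32([proj(w,[x,y,65]) for x,y in q])
        im=cv2.warpPerspective(w['img'],cv2.getPerspectiveTransform(src,np.float32([[0,0],[400,0],[400,400],[0,400]])),(400,400))
        n,l,st,ce=cv2.connectedComponentsWithStats((im.min(2)>125).astype(np.uint8))
        v=(ce-200)*.4; r=np.hypot(*v.T)
        t=[i for i in range(1,n) if 100<st[i,4]<450 and 28<r[i]<68]
        e=cv2.fitEllipse(np.float32(v[t])); z=[i for i in range(1,n) if 600<st[i,4]<1600 and 28<r[i]<68 and max(st[i,2:4])<60]
        zz=v[z[0]]-e[0] if z else None; c=c+np.array(e[0])
    yy,xx=np.mgrid[:400,:400]; x=(xx-200)*.4;y=(yy-200)*.4; rr=np.hypot(x,y)
    m=(im.min(2)>125)&(rr>30)&(rr<40); p=[x[m].mean(),y[m].mean()]
    if show: cv2.imwrite('pics/'+show,im)
    return c,np.array(e[1])/2,len(t),np.arctan2(zz[1],zz[0]) if z else None,np.hypot(*zz) if z else None,np.arctan2(p[1],p[0]),m.sum()
E
python3 - <<'E'
from h import *
w=shot("wrist"); a=gauge2(w,[559.6,167]); print(a)
c,z,p=a[0],a[3],a[5]
yaw=p+np.pi   # tool x along the bar
robot.move_ptp([c[0],c[1],200],[np.pi,0,yaw])
print(robot.current_qpos(),robot.current_tcp_pos(),robot.inverse_kinematics([c[0],c[1],78],[np.pi,0,z+np.pi]))
w=shot("wrist","w2.png");print(w['eye'],proj(w,[c[0],c[1],105]))
E
```

```text
(array([559.36330471, 166.31510973]), array([49.3449173 , 49.62337875]), 21, np.float64(-0.5270870696772157), np.float64(47.12476573820987), np.float64(-1.6046118657598152), np.int64(586))
[ 9.78264099e-02  3.11360647e-01  1.43214821e+00 -3.29974360e-06
  1.39740985e+00  1.32999304e-01] [559.63905302 166.25379774 200.45039539] [ 0.09797766  0.41088085  1.60072436  0.          1.12998744 -0.94573159]
[561.90331119 236.84827546 395.59365548] (np.float64(253.89561664952527), np.float64(188.0117030512372))
```

View pics/w2.png

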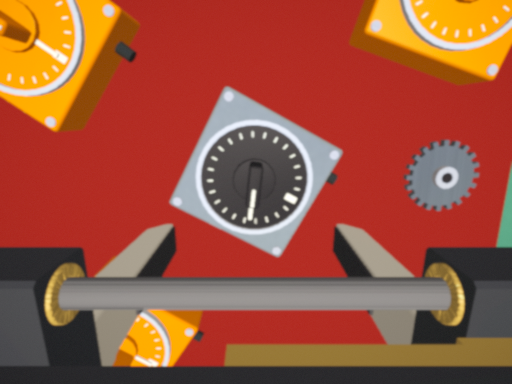

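The dial is centred at about (254,178) and the pointer runs to (250,218), about 5° off the image vertical, so my mask angle was contaminated. I re-measure with the connected component nearest the pointer.

```bash
cat >> h.py <<'E'
def pointer(w,c,lo=25,hi=40):
    q=np.array([[-80,-80],[80,-80],[80,80],[-80,80]])+c
    src=np.float32([proj(w,[x,y,67]) for x,y in q])
    im=cv2.warpPerspective(w['img'],cv2.getPerspectiveTransform(src,np.float32([[0,0],[400,0],[400,400],[0,400]])),(400,400))
    yy,xx=np.mgrid[:400,:400]; x=(xx-200)*.4;y=(yy-200)*.4; rr=np.hypot(x,y)
    m=((im.min(2)>125)&(rr>lo)&(rr<hi)).astype(np.uint8)
    n,l,st,ce=cv2.connectedComponentsWithStats(m); i=1+np.argmax(st[1:,4]); v=(ce[i]-200)*.4
    return np.arctan2(v[1],v[0]),np.hypot(*v),st[i,4],n
E
python3 - <<'E'
from h import *
w=shot("wrist"); a=gauge2(w,[559.4,166.3]); print(a); p=pointer(w,a[0]);print(p)
E
```

```text
(array([559.27380052, 167.14897614]), array([49.3622551 , 49.48752594]), 21, np.float64(-0.527747995721759), np.float64(46.84361203444055), np.float64(-1.6073141033670848), np.int64(466))
(np.float64(-1.7019835176589035), np.float64(32.63797625125741), np.int32(631), 3)
```

```bash
python3 - <<'E'
from h import *
c=np.array([559.3,166.8]);y0=-1.702+np.pi;y1=-0.528+np.pi
robot.move_ptp([*c,140],[np.pi,0,y0])
print(robot.move_linear([*c,78],speed=80,f_stop=15))
robot.move_gripper(0.0);print(robot.current_gripper_width()*93,robot.current_contact_force())
q=np.array(robot.current_qpos());t0=robot.current_t()
q[5]-=(y1-y0)/2;robot.move_j(q);q[5]-=(y1-y0)/2;robot.move_j(q);robot.sleep(.3)
print(robot.current_eef_rot(),robot.current_ft_torque(),robot.current_t()-t0)
robot.move_gripper(0.6);robot.move_linear([*c,220],speed=150)
w=shot("wrist","w3.png");a=gauge2(w,c);print(a);print(pointer(w,a[0]),robot.current_t())
E
```

```text
False
0.2884691082275987 [-0.49537112 -0.22634175  0.54596618]
[-3.14156711e+00 -3.11758900e-05  2.61273737e+00] [-0.03977915 -0.141846    0.01688524] 1.5333000000000006
(array([558.54750161, 166.64417629]), array([49.39044571, 49.50890732]), 21, np.float64(-0.5260749651209291), np.float64(46.84355851163611), np.float64(-1.5931884915257053), np.int64(504))
(np.float64(-1.7115321022280645), np.float64(32.699333350841044), np.int32(651), 4) 11.8167
```

View pics/w3.png

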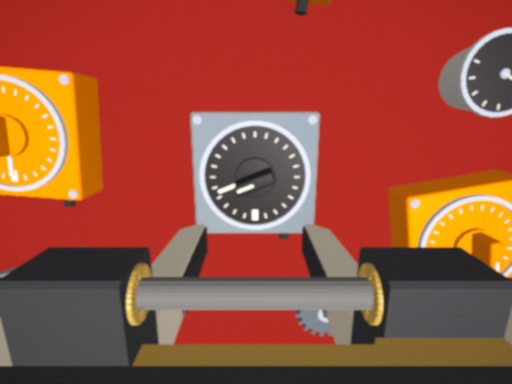

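The gripper shut to 0 mm, so it missed the bar and the knob is untouched (still -1.71). I go down again open and look before closing, printing the actual TCP.

```bash
python3 - <<'E'
from h import *
c=np.array([559.0,166.8]);y0=-1.705+np.pi
robot.move_ptp([*c,140],[np.pi,0,y0]); print(robot.current_tcp_pos())
print(robot.move_linear([*c,78],speed=80,f_stop=15),robot.current_tcp_pos(),robot.current_eef_rot(),robot.current_gripper_width(),robot.current_contact_force(),robot.current_t())
w=shot("wrist");s=shot("scene")
print(proj(w,[*c,78]),proj(w,[*c,105]),proj(s,[*c,80]))
u,v=map(int,proj(s,[*c,80]))
k=cv2.resize(s['img'][max(v-60,0):v+40,u-60:u+60],None,fx=4,fy=4,interpolation=cv2.INTER_CUBIC)
W=w['img'];W=cv2.resize(W[100:330],(480,216))
cv2.imwrite('pics/m4.png',np.vstack([W,k[:384]]))
E
```

```text
[559.0385626  166.78726742 139.89101267]
False [559.46693372 166.85061292  78.47484893] [ 3.14068064e+00 -2.22286239e-04  1.43663881e+00] 0.6001489586041684 [0.48797258 0.01083885 0.06870169] 13.825
(np.float64(253.5824246746125), np.float64(220.97702108037612)) (np.float64(253.54015216640488), np.float64(236.3556503015872)) (np.float64(289.87307303014325), np.float64(210.2605729209514))
```

View pics/m4.png

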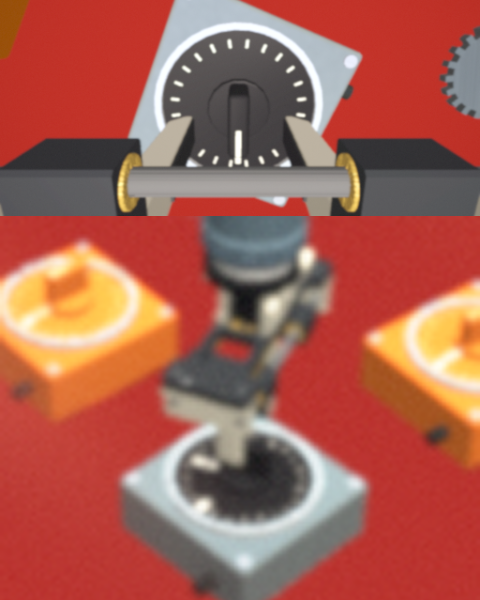

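The TCP is where commanded and the fingers straddle the knob in the wrist view. I close here and look at the closed grip.

```bash
python3 - <<'E'
from h import *
ims=[]
robot.move_gripper(0.0);print(robot.current_gripper_width(),robot.current_contact_force(),robot.current_tcp_pos(),robot.current_t())
w=shot("wrist");s=shot("scene")
k=s['img'][150:240,230:350];k=cv2.resize(k,(512,384),interpolation=cv2.INTER_CUBIC)
cv2.imwrite('pics/m5.png',np.vstack([w['img'][110:320],k]))
E
```

```text
0.008048066970795551 [-0.22744419 -0.3921232   0.36307161] [559.00471496 166.77926509  77.9795397 ] 14.9083
```

View pics/m5.png

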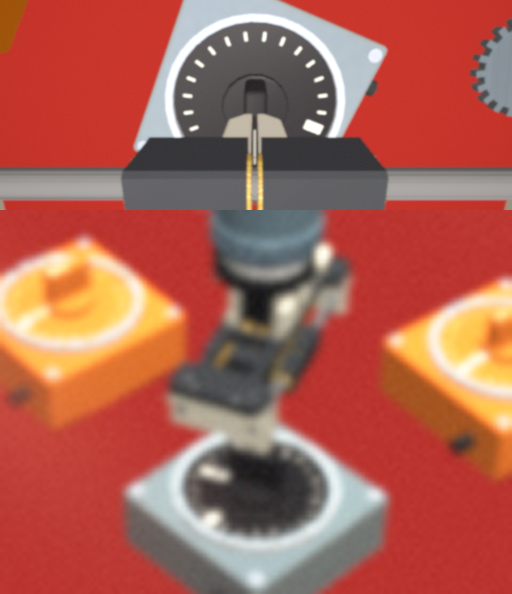

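Both views put the closed fingertips 20–27 mm above where the TCP reading says: in the wrist view the tip edge is at v≈223, as for z≈105, and in the scene view the tip is at v≈205 against the predicted 210. So the fingers closed just above the bar. I probe downwards with a light force stop to measure this offset.

```bash
python3 - <<'E'
from h import *
c=np.array([559.0,166.8])
print(robot.move_linear([*c,50],speed=25,f_stop=5),robot.current_tcp_pos(),robot.current_contact_force(),robot.current_gripper_width(),robot.current_t())
w=shot("wrist");s=shot("scene")
k=s['img'][150:240,230:350];k=cv2.resize(k,(512,384),interpolation=cv2.INTER_CUBIC)
cv2.imwrite('pics/m6.png',np.vstack([w['img'][110:320],k]))
E
```

```text
True [559.28056661 166.82466274  74.6714049 ] [-0.72615476 -0.01653608  4.40908209] 0.0037946810392190293 15.4167
```

It touched the bar's top (known height 105 mm) at reading 74.8. The image geometry agrees: the bar end is at v≈192 and the tip edge at v≈223, both as for z≈105 and centred on the bar. So the true fingertip height is the reading plus 30 mm, and I command all heights 30 mm lower.

```bash
echo 'DZ=30 # true tip z = reading + DZ' >> h.py; python3 - <<'E'
from h import *
c=np.array([559.0,166.8]);y0=-1.705+np.pi;y1=-0.527+np.pi
robot.move_linear([*c,84],speed=100);robot.move_gripper(0.5)
print(robot.move_linear([*c,80-DZ],speed=100,f_stop=10),robot.current_tcp_pos())
robot.move_gripper(0.0);g=robot.current_gripper_width()*93;print(g,robot.current_contact_force())
if g>8:
    q=np.array(robot.current_qpos())
    q[5]-=(y1-y0)/2;robot.move_j(q);q[5]-=(y1-y0)/2;robot.move_j(q);robot.sleep(.2)
    print(robot.current_eef_rot(),robot.current_ft_torque(),robot.current_contact_force())
    robot.move_gripper(0.5)
    robot.move_linear([*c,200],speed=200)
    w=shot("wrist","w7.png");a=gauge2(w,c);print(a);print(pointer(w,a[0]))
print(robot.current_t())
E
```

```text
False [558.87696404 166.80243854  49.80944584]
13.662544068491693 [0.74684688 0.61773849 0.02314132]
[-3.14108071e+00 -4.44002327e-04  2.61308786e+00] [-0.18754502  0.11447868  0.01795122] [-1.30261084 -1.90889551  2.02925396]
(array([558.49749482, 166.69985704]), array([49.39989471, 49.41410828]), 23, None, None, np.float64(-0.529574056264967), np.int64(432))
(np.float64(-0.5297812254481326), np.float64(32.64916245108589), np.int32(650), 2)
20.875
```

View pics/w7.png

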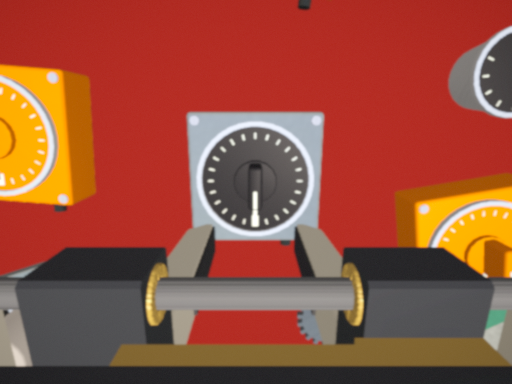

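The pointer is at -0.530 rad against zero at -0.527, so it is set and step 1 is met. Now I go above the cap for a close look.

```bash
python3 - <<'E'
from h import *
p=robot.current_tcp_pos();robot.move_linear([p[0],p[1],245],speed=250)
robot.move_ptp([576,-182,245],[np.pi,0,0.5]);robot.move_gripper(0.85)
print(robot.current_qpos(),robot.current_tcp_pos(),robot.current_t())
w=shot("wrist","w8.png");np.save('w8.npy',w,allow_pickle=True);print(w['eye'],proj(w,[576,-182,191]))
E
```

```text
[-4.90535173e-01  3.28052402e-01  1.30156460e+00  3.13473196e-05
  1.51197937e+00  5.80256169e-01] [ 575.98897741 -181.99559286  245.01116128] 23.3
[ 638.17369005 -148.30317702  440.14101097] (np.float64(253.89627630252733), np.float64(199.6331385233257))
```

View pics/w8.png

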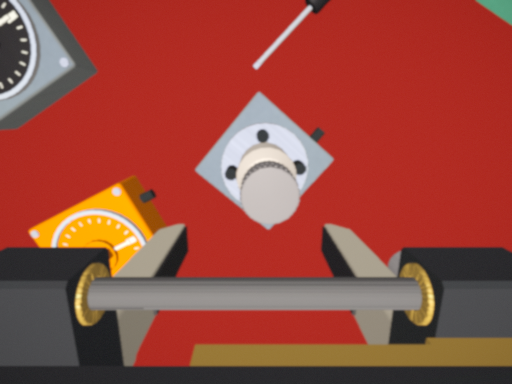

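The cap's top disc is centred at about (270,196). The stand base corners are at about (258,92), (196,170), (268,230) and (333,158). I fit the cap's rim and cross-check against the base centre.

```bash
python3 - <<'E'
from h import *
w=np.load('w8.npy',allow_pickle=True).item();im=w['img']
for p in [(270,196),(270,212),(262,153),(240,150),(285,200)]: print(p,im[p[1],p[0]])
g=cv2.cvtColor(im,cv2.COLOR_BGR2GRAY)
h=cv2.HoughCircles(g[150:240,220:320],cv2.HOUGH_GRADIENT,1.0,20,param1=100,param2=12,minRadius=26,maxRadius=35)
for x in (h[0][:3] if h is not None else []):
    u,v=x[0]+220,x[1]+150;print(u,v,x[2],ray(w,u,v,191),x[2]*249/302)
cs=np.array([ray(w,u,v,22)[:2] for u,v in [(258,92),(196,170),(268,230),(333,158)]])
print('base',cs.mean(0),np.hypot(*(cs[0]-cs[2])),np.hypot(*(cs[1]-cs[3])))
d=robot.get_image("top"); print('top',ray(d,325,183,191))
E
```

```text
(270, 196) [192 195 203]
(270, 212) [190 193 201]
(262, 153) [217 229 240]
(240, 150) [243 228 225]
(285, 200) [190 193 201]
267.5 193.5 32.2 [ 586.3266511  -189.57042981  191.        ] 26.549007
base [ 585.04288241 -192.50708917] 194.17213653997695 191.61176751484697
top [ 578.24902634 -176.28369102  191.        ]
```

```bash
python3 - <<'E'
from h import *
w=np.load('w8.npy',allow_pickle=True).item();im=w['img']
m=np.zeros((386,514),np.uint8);cv2.floodFill(im.copy(),m,(270,200),0,(6,)*3,(6,)*3,cv2.FLOODFILL_MASK_ONLY|cv2.FLOODFILL_FIXED_RANGE|8)
m=cv2.morphologyEx(m[1:-1,1:-1],cv2.MORPH_OPEN,np.ones((5,5)))
c=max(cv2.findContours(m,0,1)[0],key=cv2.contourArea);print(cv2.boundingRect(c),cv2.contourArea(c))
e=cv2.fitEllipse(c);print(e,ray(w,*e[0],191),np.array(e[1])/2*249/302)
E
```

```text
(242, 168, 55, 55) 2272.0
((269.213134765625, 195.0423583984375), (52.99078369140625, 54.662261962890625), 71.18185424804688) [ 585.84093082 -191.51929293  191.        ] [21.84553831 22.53460799]
```

The cap centre is (585.8,-191.5), agreeing with the base centre to about 1 mm. Now I descend and grip.

```bash
python3 - <<'E'
from h import *
c=np.array([585.7,-191.8])
robot.move_ptp([*c,200-DZ+40],[np.pi,0,0.5])
print(robot.move_linear([*c,160-DZ],speed=100,f_stop=10),robot.current_tcp_pos())
f0=np.array(robot.current_contact_force())
robot.move_gripper(0.0);print(robot.current_gripper_width()*93,f0,robot.current_contact_force(),robot.current_tcp_pos(),robot.current_t())
w=shot("wrist","w9.png")
E
```

```text
False [ 586.25765432 -192.05309013  130.88803694]
51.60946979660705 [ 0.08150434 -0.48420878  0.36363354] [ 0.57094414 -0.63489489  1.55850632] [ 585.74182898 -191.77910233  130.20262078] 25.1833
```

View pics/w9.png

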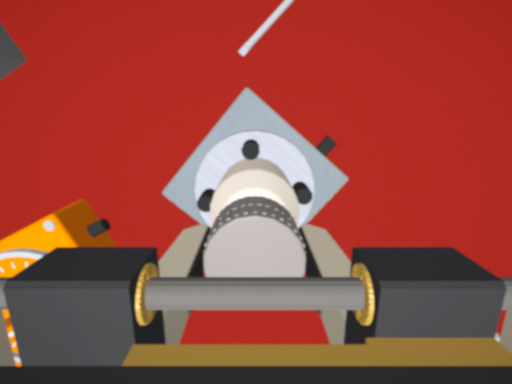

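The cap sits centred between the fingers (width 51.6 mm). I press it down, twist and check.

```bash
python3 - <<'E'
from h import *
c=np.array([585.7,-191.8])
print(robot.move_linear([*c,130.2-5.5],speed=15,f_stop=30),robot.current_tcp_pos());robot.sleep(.3)
print(robot.current_contact_force(),robot.current_tcp_pos())
q=np.array(robot.current_qpos());
for i in range(3):
    q[5]-=np.radians(20);robot.move_j(q);robot.sleep(.1)
    print(np.round(robot.current_contact_force(),2),np.round(robot.current_ft_torque(),3),robot.current_tcp_pos(),robot.current_eef_rot()[2])
w=shot("wrist","w10.png");print(robot.current_gripper_width()*93,robot.current_t())
E
```

```text
False [ 585.82878096 -191.79897149  126.20253654]
[-3.95836569  1.49865368  9.02371932] [ 585.82263373 -191.77341691  126.26211345]
[-0.04  1.58  5.91] [ 0.18  -0.029  0.114] [ 586.13385535 -191.84112177  126.70929302] 0.8464905757020031
[-1.26  1.1   7.25] [0.297 0.16  0.046] [ 586.2320045  -191.62361054  127.20131496] 1.1960853673236622
[-2.19  1.82  8.45] [0.327 0.31  0.053] [ 585.8672263  -191.52647853  127.21619434] 1.5451794682394828
51.722331259449696 27.6583
```

The twist torque stayed small (about 0.1 N m, far below what slipping would take), so the cap seems to have turned with the gripper. The press sagged to about 3 mm during the turn, though. I lift gently with a force stop to test that it is free.

```bash
python3 - <<'E'
from h import *
c=np.array([585.7,-191.8])
print(robot.move_linear([*c,140],speed=20,f_stop=14),robot.current_tcp_pos(),robot.current_contact_force(),robot.current_ft_torque(),robot.current_gripper_width()*93,robot.current_t())
w=shot("wrist","w11.png");s=shot("scene")
u,v=map(int,proj(s,[*c,170]));k=cv2.resize(s['img'][v-45:v+45,u-60:u+60],(400,300),interpolation=cv2.INTER_CUBIC)
cv2.imwrite('pics/m11.png',np.hstack([cv2.resize(w['img'],(400,300)),k]))
E
```

```text
False [ 585.53049924 -191.82310156  139.6616584 ] [ 0.08585674 -0.11992145  0.18222559] [-0.03387913 -0.08556362  0.02241593] 51.65923543910357 28.4917
```

View pics/m11.png

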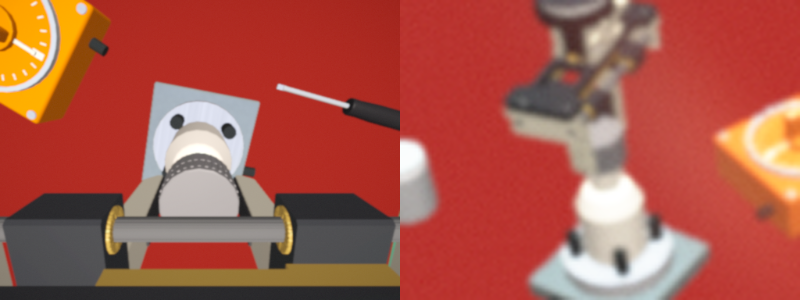

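The scene view shows the cap raised with the gripper and the neck coming into view below it, with no residual force. I lift to a gap of about 70 mm and check.

```bash
python3 - <<'E'
from h import *
c=np.array([585.7,-191.8])
robot.move_linear([*c,210],speed=80);robot.sleep(.8)
print(robot.current_tcp_pos(),robot.current_eef_rot(),robot.current_contact_force(),robot.current_gripper_width()*93,robot.current_t())
w=shot("wrist");s=shot("scene");t=shot("top")
u,v=map(int,proj(s,[*c,200]));k=cv2.resize(s['img'][v-45:v+45,u-60:u+60],(400,300),interpolation=cv2.INTER_CUBIC)
u,v=map(int,proj(t,[559,166,66]));print(proj(s,[*c,165]),proj(s,[*c,235]))
k2=cv2.resize(t['img'][v-75:v+75,u-40:u+160],(400,300),interpolation=cv2.INTER_CUBIC)
cv2.imwrite('pics/m12.png',np.vstack([np.hstack([cv2.resize(w['img'],(400,300)),k]),np.hstack([k2,k2*0])]))
E
```

```text
[ 585.68807115 -191.78389574  210.0310637 ] [3.14051527e+00 6.00910035e-04 1.54739058e+00] [-0.17131543 -0.24240188 -0.02198764] 51.740686749663574 30.4167
(np.float64(185.31620627511847), np.float64(176.4240517879923)) (np.float64(182.43853054637384), np.float64(159.70466394110764))
```

I'm out of picture views, but the readings are clear: grip width is still 51.7 mm, the arm is at rest and level, and it is centred over the neck with a gap of about 70 mm. I hand in.

```bash
python3 - <<'E'
from h import *
robot.hand_in();print(robot.current_t(),robot.current_gripper_width()*93)
E
```

```text
the job is handed in; nothing more can be done
the job is handed in; nothing more can be done
```

The gauge is set to zero. The cap is off and held level over the neck with a gap of about 70 mm. I handed the job in at about 30.5 s of the 51 s allowed; no verdict is reported.

**What I did**
- **Gauge:** I turned the knob about 67° anticlockwise.
- **Cap:** I gripped it, pressed it down, twisted it 60° anticlockwise and lifted it straight off.

**Last checks**
- **Pointer:** it measured -0.530 rad in the world frame against -0.527 rad for the zero mark. I did not measure it again after the cap work.
- **Cap grip:** the grip width stayed at 51.7 mm and the tool tilt is about 0.001 rad. The TCP is on the measured bottle axis and the outside force is near 0 N.

**What failed or disagreed**
- **First grip on the knob:** the gripper shut on air, and a second close at the same height did too. The fingertips were about 30 mm higher than the TCP reading. I confirmed this by touching the top of the bar, at a known 105 mm, and in two camera views. I then lowered all commanded heights by 30 mm.
- **Press on the cap:** the TCP went down about 4 mm instead of the 5.5 mm commanded, and rose to about 3 mm during the twist. The cap still turned with little torque, about 0.1 N m, and came off without force.
- **Not seen:** the picture limit was reached before the final view. The final gap comes from the arm readings and an earlier picture of the cap lifting. The bystanders have no end check beyond what earlier pictures happened to show.

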